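# Bring the oscillator can round to the arrow

### The arm

A 7-joint arm with a two-finger parallel gripper is mounted at the origin on the work surface. World frame = base frame: x ahead of the robot, y to its left, z up, the work surface at z = 0. Lengths are in m, angles in rad, forces in N, time in s.
With the tool pointing down it reaches from about 0.35 to 0.9 m from the base axis. Payload 8.1 kg.
Tool frame: the origin (TCP) lies at the very end of the fingers, on their centre line; the grasp point (between the pads) lies 19 mm behind it (arm.tcp_to_grasp is the z of the grasp point in the tool frame, in m); z points along the fingers, y is the line along which they close (so a half turn about z gives the same grasp; the last joint's range is limited). The gripper opens to 92 mm and grips with 3 to 60 N. Pads are 19 mm wide; open, the fingers measure 130 mm over their backs; the gripper's body (75 mm by 190 mm) begins 47 mm behind the grasp point.
Start: joints at [1.09, 0.434, 0.025, 1.573, -0.012, 1.134, -0.075], TCP at [0.231, -0.581, 0.227] pointing down, gripper open.
Joint ranges: [-2.62, 2.62], [-0.44, 2.09], [-1.27, 1.32], [0.08, 2.57], [-1.32, 4.46], [0.12, 2], [-2.74, 2.74]. Speed limits (rad/s): [2.22, 2.22, 3.01, 3.01, 3.14, 3.14, 3.14].

### API

Orientations are given as a rotation vector (axis times angle).
In Python, from cell import readout, vision, sign_off, arm gives the robot as it stands. The module is installed in compiled form; this text tells all that it offers.
- The arm moves only by the shell command python3 -m creep 'ROWS' [FORCE]. ROWS is JSON, a list of rows, each a list of 5 numbers: the shift along the tool's x, y, z in units of 4 cm (1.0 is 4 cm), then the turn about the tool's z in units of 4 degrees (1.0 is 4 degrees), then the opening, from 0 (shut) to 1 (fully open). A call has 1 to 12 rows; each row shifts and turns the commanded pose from where the row before left it, along the tool's axes as they then stand; what a row does not reach is not made up. A row lasts 1/8 s, in which the tool goes at most 62.5 mm and 10.7 degrees, less where a joint would pass 70% of its speed; a pose out of reach is approached as far as the arm can. A call with a number of a shift or a turn outside -1 to 1 is refused whole. A call with a gripper value outside its range is refused whole. The fingers move at their own pace and stop on an object; FORCE is the grip in N (left out, the last holds). Time passes only in rows, so rows that do not move let the fingers close. It gives the time, the measured TCP pose, the force, the opening and the grip force at its end, in the units of the state.
- readout.observe(): the state, without advancing time (a new reading comes with each control period).
- vision.get_image(name): name is "scene" or "top"; returns a dict with "pixels" (400x640x3 uint8, blue, green, red), "z_map" (400x640 float32, m along the optical axis (not along the pixel's ray), 0 where there is no reading), "camera_matrix" (3x3 intrinsics, pixels), "position" and "rotation" of the camera in the world. Camera axes: x right, y up, looking along -z (the intrinsics and any distortion apply to the point x, -y, -z); pixel columns grow to the right and rows downward; lengths in m; the calibration is good to about 2 mm. A picture is of the moment at which its call begins.
- sign_off(): hands the job in; it is judged then, once.
The state is a dict: "clock": time; "joints": joint angles; "dq": joint speeds; "joint_efforts": joint torques, N m; "position": TCP position; "ee_rot": TCP orientation; "force": force on the tool from outside, world axes, zero at the start; "ft_torque": the same for the moment, N m; "width": opening from 0.0 (shut) to 1.0 (fully open); "gripper_force": force on a finger pad.
Only numpy, scipy, OpenCV 4.12 (cv2) and the standard library are available. Lean on these libraries where they do the work, as an engineer would, in place of code of your own. Each camera call takes 0.05 s, during which the arm holds its last target. There are 200 camera calls.

### The job

Turn the parts carousel by gently pushing its spokes with a fingertip until the pocket with the square steel oscillator can stands squarely in front of the arrow on the bench, then leave it at rest there. Touch only the spokes: the parts stay in their pockets, untouched and never lifted, and the other things on the bench stay where they are.

Things in the scene. Friction and masses are not known exactly. Their poses are not given: they have to be found in the camera images.
- axis (a point): point on the vertical turning axis of the parts carousel, at bench height. Fixed foot (radius 45 mm, 12 mm high), above it a flat white plastic turntable (radius 73 mm, from 20 to 28 mm above the bench) that turns freely either way about this axis. It stays where it is left: about 0.12 N m of bearing friction, slightly damped.
- turntable (a joint): angle of the turntable in rad, 0 at the start, growing anticlockwise as seen from above; stops only at plus and minus 6.4. On the turntable, midway between the spokes, are four square pockets, 30 mm inside, centres 52 mm from the axis (outer corners 71 mm), with thin white plastic walls 2 mm thick and 10 mm high, up to 38 mm above the bench.
- spoke0_end (a point): Free end of spoke 0, 135 mm from the axis, 34 mm above bench. Straight round steel bar 10 mm thick, level, one of four 90 degrees apart fixed to the turntable; runs from the hub (radius 13 mm, up to 46 mm) between the pockets to beyond the turntable's edge (73 mm from the axis). A fingertip set down beside the part that sticks out, its tip 10 to 28 mm above the bench, pushes it sideways.
- spoke1_end (a point): Free end of spoke 1, 135 mm from the axis, 34 mm above bench. Straight round steel bar 10 mm thick, level, one of four 90 degrees apart fixed to the turntable; runs from the hub (radius 13 mm, up to 46 mm) between the pockets to beyond the turntable's edge (73 mm from the axis). A fingertip set down beside the part that sticks out, its tip 10 to 28 mm above the bench, pushes it sideways.
- spoke2_end (a point): Free end of spoke 2, 135 mm from the axis, 34 mm above bench. Straight round steel bar 10 mm thick, level, one of four 90 degrees apart fixed to the turntable; runs from the hub (radius 13 mm, up to 46 mm) between the pockets to beyond the turntable's edge (73 mm from the axis). A fingertip set down beside the part that sticks out, its tip 10 to 28 mm above the bench, pushes it sideways.
- spoke3_end (a point): Free end of spoke 3, 135 mm from the axis, 34 mm above bench. Straight round steel bar 10 mm thick, level, one of four 90 degrees apart fixed to the turntable; runs from the hub (radius 13 mm, up to 46 mm) between the pockets to beyond the turntable's edge (73 mm from the axis). A fingertip set down beside the part that sticks out, its tip 10 to 28 mm above the bench, pushes it sideways.
- can_centre (a point): centre of the crystal oscillator can: a low square box of bare steel, 26 x 26 x 13 mm, lying loose in one of the pockets (which one varies), about 2 mm of play to each side
- spacer: brass hexagonal spacer, 14 mm across, 22 mm high, standing loose in another pocket; origin at the centre of its underside
- probe_cap: orange probe tip cap, a small cone 20 mm wide and 24 mm high, loose in another pocket; origin at the centre of its underside
- ferrite: black ferrite ring, 27 mm wide and 10 mm high, loose in another pocket; origin at the centre of its underside
- pick_point (a point): the place a part must come to: straight in from the arrow, 52 mm from the axis, 35 mm above the bench (it does not turn with the turntable)
- arrow_tail (a point): outer end of the fixed steel arrow, a flat plate 5 mm thick lying on the bench and pointing inward at the turntable from outside; its head's tip is 88 mm and its tail 160 mm from the axis; the spokes pass over it
- jumper_tray: green jumper tray, 80 x 120 x 22 mm, loose on the bench, a bystander; origin at the centre of its underside
- driver: screwdriver 170 mm long lying on the bench, a bystander
- flux_jar: small jar, 48 mm wide, 55 mm high, a bystander; origin at the centre of its underside
- solder_reel: reel, 54 mm wide, 40 mm high, a bystander; origin at the centre of its underside
- can: the same can as a body; origin at the centre of its underside
Not all that is in view belongs to the job. What is meant by the part that bears pick_point is not orange, and is the larger of those in its own colour. There is more than one size of the can; the job needs the smaller.

How it is judged:
On the way:
1. a fingertip pushes on a spoke ((contact force between the fingers and turntable_c6 above 0.3 N or contact force between the fingers and turntable_c7 above 0.3 N or contact force between the fingers and turntable_c8 above 0.3 N or contact force between the fingers and turntable_c9 above 0.3 N)), for 0.04 s.
At the end, for the whole second after the job is handed in: the centre of the oscillator can is within 9 mm (horizontally) of the pick-up point in line with the arrow, every part is still in its pocket, and the turntable is at rest (horizontal distance between can_centre and pick_point below 0.009 m and height (world z) of can_centre between 0.025 and 0.045 m and velocity of joint turntable between -0.05 and 0.05 rad/s and height (world z) of spacer between 0.02 and 0.038 m and height (world z) of probe_cap between 0.02 and 0.038 m and height (world z) of ferrite between 0.02 and 0.038 m); the robot touches nothing.
It fails at once if a part in a pocket is touched (0.5 N), or the fingers touch the carousel elsewhere than on its spokes (1 N) ((contact force between the fingers and turntable_c0 above 1 N or contact force between the fingers and turntable_c5 above 1 N or contact force between the fingers and turntable_c10 above 1 N or contact force between the fingers and turntable_c11 above 1 N or contact force between the fingers and turntable_c12 above 1 N or contact force between the fingers and turntable_c13 above 1 N or contact force between the fingers and turntable_c14 above 1 N or contact force between the fingers and turntable_c15 above 1 N or contact force between the fingers and turntable_c16 above 1 N or contact force between the fingers and turntable_c17 above 1 N or contact force between the fingers and turntable_c18 above 1 N or contact force between the fingers and turntable_c19 above 1 N or contact force between the fingers and turntable_c20 above 1 N or contact force between the fingers and turntable_c21 above 1 N or contact force between the fingers and turntable_c22 above 1 N or contact force between the fingers and turntable_c23 above 1 N or contact force between the fingers and turntable_c24 above 1 N or contact force between the fingers and turntable_c25 above 1 N or contact force between the fingers and can above 0.5 N or contact force between the fingers and spacer above 0.5 N) or (contact force between any of the fingers, the arm and probe_cap above 0.5 N or contact force between any of the fingers, the arm and ferrite above 0.5 N or contact force between the arm and can above 0.5 N or contact force between the arm and spacer above 0.5 N)).
It fails at once if a part is lifted or jumps out of its pocket (height (world z) of can_centre above 0.045 m or height (world z) of any of spacer, probe_cap, ferrite above 0.038 m or height (world z) of any of spacer, probe_cap, ferrite, can_centre below 0.02 m).
It fails at once if a spoke is pushed, pinched or pressed with more than 20 N (contact force between the fingers and turntable_c6 above 20 N or contact force between the fingers and turntable_c7 above 20 N or contact force between the fingers and turntable_c8 above 20 N or contact force between the fingers and turntable_c9 above 20 N).
It fails at once if the turntable is flung round (faster than 4 rad/s) (velocity of joint turntable above 4 rad/s or velocity of joint turntable below -4 rad/s).
It fails at once if a bystander on the bench is moved by more than 20 mm (distance of any of jumper_tray, driver, flux_jar, solder_reel from where it was at the start of the episode above 0.02 m).
It also fails if it takes over 58 s, if anything falls off the work surface, if the arm or the gripper's body presses on something with over 40 N, if the wrist force passes 120 N, or if a joint passes its speed limit or range.

## Working session

There is one attempt and no reset: what is moved stays moved. The work goes in short steps, Python scripts to look and compute and a shell command to move; the robot and the scene stay as the last step left them, time stands still between calls to the robot, and variables do not carry over. Pictures are saved under pics/ and viewed, at most 10 in all, crops included, and the job is handed in when it is done.

```bash
mkdir -p pics; cat > h.py <<'E'
import numpy as np, cv2
from cell import readout, vision
def pt(im,u,v,z=None):
    K=im["camera_matrix"];R=np.array(im["rotation"]);p=np.array(im["position"])
    if R.shape!=(3,3): R=cv2.Rodrigues(R)[0]
    d=np.array([(u-K[0][2])/K[0][0],-(v-K[1][2])/K[1][1],-1.])
    w=R@d
    if z is None: s=im["z_map"][int(v),int(u)]
    else: s=(z-p[2])/w[2]
    return p+s*w
E
python3 - <<'E'
from h import *
import pickle
for n in("top","scene"):
    im=vision.get_image(n);cv2.imwrite(f"pics/{n}0.png",im["pixels"]);pickle.dump(im,open(n+"0.pkl","wb"))
    print(n,im["position"],np.array(im["rotation"]).round(3).tolist(),np.array(im["camera_matrix"]).tolist(),[k for k in im])
s=readout.observe();print(s)
E
```

```text
top [0.32383285 0.02018844 1.05793392] [0.15, -0.175, -1.763] [[444.44738422093957, 0.0, 322.3278269694701], [0.0, 444.44738422093957, 192.24180501712885], [0.0, 0.0, 1.0]] ['pixels', 'z_map', 'camera_matrix', 'position', 'rotation']
scene [ 1.15652056 -0.09838883  0.93423615] [0.518, 0.429, 1.358] [[397.0373209879847, 0.0, 321.85521462607977], [0.0, 397.0373209879847, 193.9747363007648], [0.0, 0.0, 1.0]] ['pixels', 'z_map', 'camera_matrix', 'position', 'rotation']
{'clock': 0.1, 'joints': array([ 1.09042927,  0.43515566,  0.02498988,  1.57396052, -0.01159326,
        1.1340489 , -0.07508592]), 'dq': array([ 0.00092351, -0.00013982,  0.00033881, -0.00270247, -0.00087961,
       -0.00056709, -0.00099913]), 'joint_efforts': array([ 1.63577992e-03, -6.69133043e+01,  9.87192057e-01, -3.15151298e+01,
       -6.06207387e-02,  3.72948137e-02,  1.01439132e-04]), 'position': array([ 0.23030208, -0.58053446,  0.22603984]), 'ee_rot': array([-3.08439340e+00, -5.89513043e-01,  6.38575151e-04]), 'force': array([-0.3846222 ,  0.56138971, -0.6057829 ]), 'ft_torque': array([-0.00989574,  0.00757967,  0.02205108]), 'gripper_force': 0.0, 'width': 0.9988274070450307}
```

View pics/top0.png

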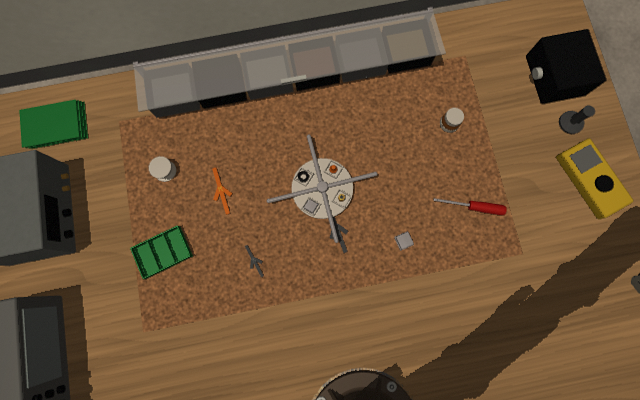

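View pics/scene0.png

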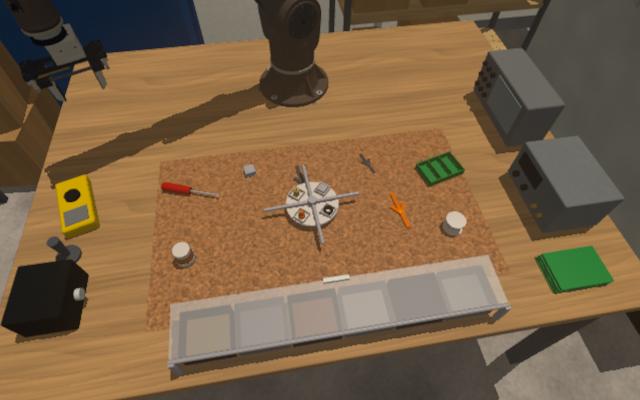

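The top view shows the carousel at (322,187). Arrow candidates are orange at (222,190), grey at (340,235) beside the turntable, and small grey at (254,261). Can candidates are the pocketed one at (312,206) and the loose one at (404,240). I'll confirm these in an enlarged crop.

```bash
python3 - <<'E'
from h import *
import pickle
t=pickle.load(open("top0.pkl","rb"))
c=t["pixels"][125:290,205:425];cv2.imwrite("pics/c.png",cv2.resize(c,None,fx=3.6,fy=3.6,interpolation=cv2.INTER_CUBIC))
for n,u,v,z in[("hub",322,187,.046),("s_top",311,138,.034),("s_r",376,175,.034),("s_b",344,250,.034),("s_l",269,201,.034),("can",312,206,.041),("loose",404,240,.013),("jar",453,118,.05),("reel",162,168,.04)]:
    print(n,pt(t,u,v,z).round(3),pt(t,u,v).round(3))
E
```

```text
hub [ 0.54  -0.018  0.046] [ 0.54  -0.018  0.047]
s_top [ 0.667 -0.016  0.034] [ 0.666 -0.016  0.036]
s_r [ 0.546 -0.149  0.034] [ 0.545 -0.149  0.037]
s_b [ 0.388 -0.039  0.034] [ 0.39  -0.04   0.005]
s_l [0.535 0.11  0.034] [0.534 0.11  0.038]
can [0.502 0.014 0.041] [0.501 0.014 0.044]
loose [ 0.385 -0.183  0.013] [ 0.384 -0.182  0.018]
jar [ 0.643 -0.358  0.05 ] [ 0.641 -0.355  0.058]
reel [0.662 0.344 0.04 ] [0.664 0.346 0.036]
```

View pics/c.png

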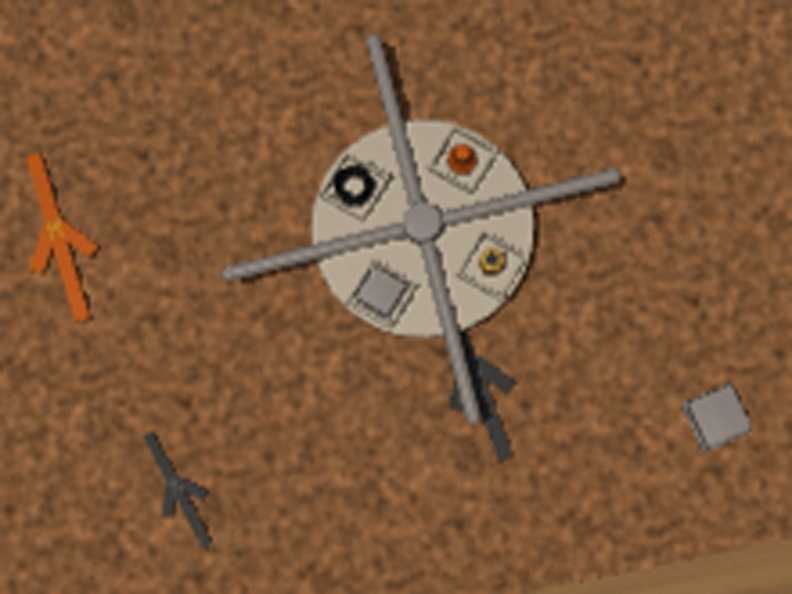

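The crop confirms the choices:
- **Arrow:** the large grey arrow at crop (490,400) is not orange, points at the turntable, and is larger than the small grey one at (180,490).
- **Can:** the pocketed can at crop (382,290) is visibly smaller than the loose one at (717,415).

Next I'll measure the angles.

```bash
cat >> h.py <<'E'
def can_px(im):
    # depth-free: mid-grey square inside the disc -> given approx world centre
    pass
E
python3 - <<'E'
from h import *
import pickle
t=pickle.load(open("top0.pkl","rb"))
C=lambda x,y,z:pt(t,205+x/3.6-.36,125+y/3.6-.36,z)[:2]
ends=[C(375,40,.034),C(618,178,.034),C(473,416,.034),C(228,273,.034)]
print(np.round(ends,4).tolist()); print("hub",C(424,222,.046),"mid",(ends[0]+ends[2])/2,(ends[1]+ends[3])/2)
ax=(np.mean(ends,0)+C(424,222,.046))/2;print(ax)
for n,p in [("s%d"%i,e) for i,e in enumerate(ends)]+[("can",C(382,291,.042)),("tail",C(506,457,.005)),("barb1",C(513,384,.005)),("barb2",C(455,405,.005)),("spacer",C(493,260,.05)),("ferrite",C(355,186,.038)),("cap",C(461,158,.045))]:
    d=p-ax;print(n,p.round(4),np.hypot(*d).round(4),np.degrees(np.arctan2(d[1],d[0]))%360)
s=readout.observe();R=cv2.Rodrigues(s["ee_rot"])[0]
for a,off in [(187,-25)]: pass
print(s["position"],R.round(3).tolist())
E
```

```text
[[0.6734, -0.012], [0.5481, -0.1506], [0.4138, -0.0252], [0.5364, 0.1122]]
hub [ 0.54182637 -0.01909964] mid [ 0.54362141 -0.01861186] [ 0.5422742  -0.01918488]
[ 0.54238709 -0.01899901]
s0 [ 0.6734 -0.012 ] 0.1312 3.04256058818339
s1 [ 0.5481 -0.1506] 0.1317 272.4969865984391
s2 [ 0.4138 -0.0252] 0.1287 182.75675293685515
s3 [0.5364 0.1122] 0.1314 92.60242102950664
can [0.5035 0.0163] 0.0525 137.8405392888734
tail [ 0.3859 -0.0422] 0.1582 188.42124555108617
barb1 [ 0.4318 -0.0566] 0.1168 198.78759432016247
barb2 [ 0.4258 -0.0163] 0.1166 178.6927840715883
spacer [ 0.5077 -0.0574] 0.0517 227.92360408881711
ferrite [0.5762 0.0202] 0.0517 49.17734085941591
cap [ 0.5792 -0.0513] 0.049 318.7479196345927
[ 0.23030208 -0.58053446  0.22603984] [[0.93, 0.369, -0.001], [0.369, -0.93, 0.001], [-0.0, -0.001, -1.0]]
```

Turning plan:
- The axis is at about (0.542, -0.019), the arrow at about 188.5° and the can at about 137.7°. The table needs to turn about +51°.
- I'll push spoke 2 (at 182.7°) anticlockwise from its +y side, with the gripper shut.

```bash
python3 -m creep '[[0.8,-1,0,0,0],[0.8,-1,0,0,0],[0.84,-1,0,0,0],[0.84,-1,0,0,0],[0.84,-1,0,0,0],[0.84,-1,0,0,0],[0.84,-1,0,0,0],[0.84,-1,0,0,0],[0.84,-1,0,0,0],[0.84,-1,0,0,0],[0.84,-1,0,0,0],[0.84,-1,0,0,0]]'
python3 -m creep '[[0,0,0.5,1,0],[0,0,0.5,1,0],[0,0,0.5,1,0],[0,0,0.5,1,0],[0,0,0.5,0.75,0],[0,0,0,0,0],[0,0,0,0,0]]'
cat >> h.py <<'E'
AX=np.array([.5424,-.0190])
def rel(target=None):
    s=readout.observe();R=cv2.Rodrigues(s["ee_rot"])[0]
    print("t",s["clock"],"pos",s["position"].round(4),"xang",np.degrees(np.arctan2(R[1,0],R[0,0])).round(2),"z",R[:,2].round(3),"w",s["width"],"F",s["force"].round(2))
    a=R.T@(np.append(AX,0)-s["position"]);print("axis in tool",a.round(4))
    if target is not None: print("to go units",(R.T@(np.array(target)-s["position"])/.04).round(3))
E
python3 -c "
from h import *
rel([.428,.016,.12])"
```

```text
clock: 1.6
position: [0.4254, 0.0143, 0.2267]
ee_rot: [3.086, 0.589, 0.0]
force: [0.5, -0.9, -0.5]
width: 0.005
gripper_force: 0.0
clock: 2.48
position: [0.4255, 0.0128, 0.1272]
ee_rot: [-3.141, -0.074, -0.0]
force: [-0.6, 0.1, -0.6]
width: 0.005
gripper_force: 0.0
t 2.475 pos [0.4255 0.0128 0.1272] xang 2.71 z [ 0.  0. -1.] w 0.00453817880285867 F [-0.59  0.05 -0.6 ]
axis in tool [0.1152 0.0373 0.1273]
to go units [ 0.065 -0.076  0.181]
```

```bash
python3 -m creep '[[0,0,0.4,0,0],[0,0,0.4,0,0],[0,0,0.4,0,0],[0,0,0.4,0,0],[0,0,0.4,0,0],[0,0,0.4,0,0],[0,0,0.3,0,0],[0,0,0,0,0]]'
python3 - <<'E'
from h import *
rel()
a=[]
for n,b in(("top",(110,310,220,420)),("scene",(130,280,220,420))):
    im=vision.get_image(n)["pixels"][b[0]:b[1],b[2]:b[3]];a.append(cv2.resize(im,None,fx=390/200,fy=390/200))
h=max(x.shape[0] for x in a);a=[cv2.copyMakeBorder(x,0,h-x.shape[0],0,0,0) for x in a]
cv2.imwrite("pics/d.png",np.hstack(a))
E
```

```text
clock: 3.48
position: [0.4252, 0.0127, 0.0186]
ee_rot: [3.141, 0.073, -0.001]
force: [0.1, -0.6, -1.0]
width: 0.002
gripper_force: 0.0
t 3.475 pos [0.4252 0.0127 0.0186] xang 2.67 z [-0.001 -0.    -1.   ] w 0.0019470122032269554 F [ 0.07 -0.63 -0.95]
axis in tool [0.1156 0.0371 0.0185]
```

View pics/d.png

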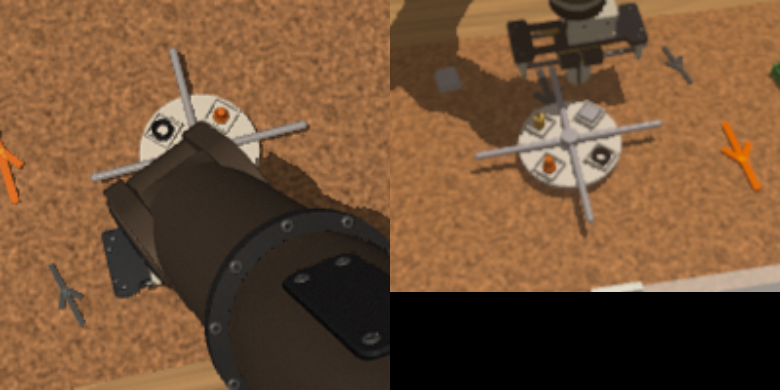

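The scene half of the picture shows the finger down on the +y side of the near spoke, at about (575,70), clear of the disc. I'll close the gap and then push round an arc.

```bash
python3 -m creep '[[0,0.1,0,0,0],[0,0.1,0,0,0],[0,0.1,0,0,0],[0,0,0,0,0]]'
python3 -m creep '[[-0.02,0.1,0,-0.5,0],[-0.02,0.1,0,-0.5,0],[-0.035,0.2,0,-1,0],[-0.035,0.2,0,-1,0],[-0.035,0.2,0,-1,0],[-0.02,0.1,0,-0.5,0],[0,0,0,0,0]]'
cat >> h.py <<'E'
def spokes(name="scene"):
    # angle of pixels at spoke height, outside the disc, from the depth map
    im=vision.get_image(name);v,u=np.mgrid[:400,:640];K=im["camera_matrix"];R=cv2.Rodrigues(np.array(im["rotation"]))[0]
    d=np.stack([(u-K[0][2])/K[0][0],-(v-K[1][2])/K[1][1],-np.ones_like(u)],-1)
    P=(d*im["z_map"][...,None])@R.T+im["position"]
    q=P[...,:2]-AX;r=np.hypot(q[...,0],q[...,1]);a=np.degrees(np.arctan2(q[...,1],q[...,0]))%360
    m=(r>.08)&(r<.13)&(P[...,2]>.025)&(P[...,2]<.05)&(im["z_map"]>0)
    ph=np.angle(np.exp(4j*np.radians(a[m])).mean(),deg=True)/4
    print(m.sum(),"phase mod 90:",round(ph%90,2),"hist",np.histogram(a[m],36,(0,360))[0].tolist())
    return im
E
python3 -c "
from h import *
rel();im=spokes();cv2.imwrite('pics/e.png',im['pixels'])"
```

```text
clock: 4.08
position: [0.4259, 0.0002, 0.0188]
ee_rot: [3.141, 0.071, 0.0]
force: [-0.2, -0.7, 0.1]
width: 0.005
gripper_force: 0.0
clock: 4.95
position: [0.4254, -0.0361, 0.0186]
ee_rot: [-3.091, -0.561, 0.0]
force: [-0.3, -0.5, 0.5]
width: 0.005
gripper_force: 0.0
t 4.95 pos [ 0.4254 -0.0361  0.0186] xang 20.59 z [-0. -0. -1.] w 0.004877571284064606 F [-0.29 -0.53  0.54]
axis in tool [0.1155 0.0251 0.0186]
304 phase mod 90: 18.08 hist [0, 37, 28, 0, 0, 0, 0, 0, 0, 0, 42, 17, 0, 0, 0, 0, 0, 0, 34, 48, 29, 0, 0, 0, 0, 0, 0, 0, 19, 50, 0, 0, 0, 0, 0, 0]
```

```bash
sed -i 's/&(im\["z_map"\]>0)/\&(im["z_map"]>0)\&((a<150)|(a>260))/' h.py
python3 -m creep '[[-0.02,0.1,0,-0.5,0],[-0.035,0.2,0,-1,0],[-0.035,0.2,0,-1,0],[-0.035,0.2,0,-1,0],[-0.035,0.2,0,-1,0],[-0.035,0.2,0,-1,0],[-0.02,0.1,0,-0.5,0],[0,0,0,0,0]]'
python3 - <<'E'
from h import *
rel();im=spokes()
cv2.imwrite('pics/e.png',cv2.resize(im['pixels'][130:280,220:420],None,fx=3.5,fy=3.5,interpolation=2))
E
```

```text
clock: 6.0
position: [0.4427, -0.0812, 0.0187]
ee_rot: [-2.907, -1.192, -0.0]
force: [0.2, -0.4, -0.6]
width: 0.004
gripper_force: 0.0
t 6.0 pos [ 0.4427 -0.0812  0.0187] xang 44.61 z [ 0.  0. -1.] w 0.0035791102739705567 F [ 0.24 -0.42 -0.6 ]
axis in tool [0.1146 0.0257 0.0187]
189 phase mod 90: 43.06 hist [0, 0, 0, 1, 66, 0, 0, 0, 0, 0, 0, 0, 4, 46, 0, 0, 0, 0, 0, 0, 0, 0, 0, 0, 0, 0, 0, 0, 0, 0, 0, 72, 0, 0, 0, 0]
```

View pics/e.png

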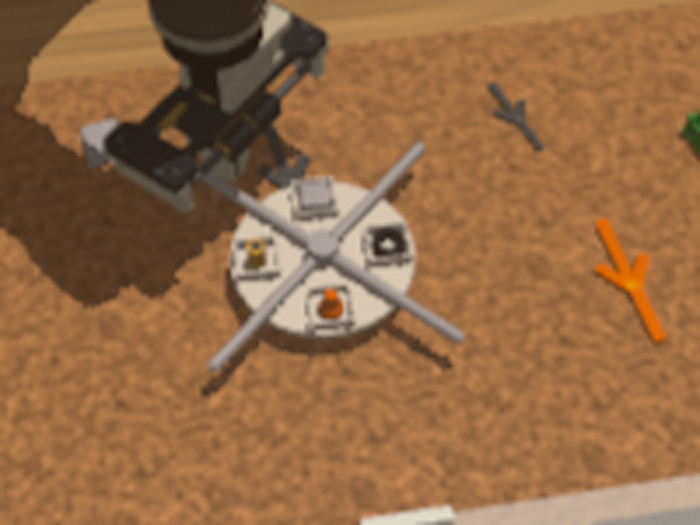

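The scene crop shows the can pocket at (313,195), still about 10° short of the arrow at (285,165). I'll push about 10° more.

```bash
python3 -m creep '[[-0.02,0.1,0,-0.5,0],[-0.02,0.1,0,-0.5,0],[-0.02,0.1,0,-0.5,0],[-0.02,0.1,0,-0.5,0],[-0.02,0.1,0,-0.5,0],[0,0,0,0,0]]'
python3 - <<'E'
from h import *
rel();spokes()
E
```

```text
clock: 6.8
position: [0.4554, -0.0976, 0.0187]
ee_rot: [2.791, 1.442, 0.001]
force: [-0.5, 0.2, 0.0]
width: 0.003
gripper_force: 0.0
t 6.8 pos [ 0.4554 -0.0976  0.0187] xang 54.64 z [ 0. -0. -1.] w 0.003338904063456459 F [-0.46  0.22  0.04]
axis in tool [0.1145 0.0254 0.0188]
184 phase mod 90: 52.93 hist [0, 0, 0, 0, 3, 65, 0, 0, 0, 0, 0, 0, 0, 3, 47, 0, 0, 0, 0, 0, 0, 0, 0, 0, 0, 0, 0, 0, 0, 0, 0, 1, 65, 0, 0, 0]
```

The pocket is now at 187.9° against the arrow's 188.5°. I'll back off, rise, move clear and check.

```bash
python3 -m creep '[[-0.2,-0.2,0,0,0],[-0.2,-0.2,0,0,0],[0,0,-0.5,0,0],[0,0,-1,0,0],[0,0,-1,0,0],[0,0,-1,0,0],[0,0,-1,0,0],[0,0,-0.5,0,0]]'
python3 -m creep '[[-0.3,0.9,0,0,0],[-0.3,0.9,0,0,0],[-0.3,0.9,0,0,0],[-0.3,0.9,0,0,0],[-0.3,0.9,0,0,0],[-0.3,0.9,0,0,0],[-0.3,0.9,0,0,0],[-0.3,0.9,0,0,0],[0,0,0,0,0]]'
python3 - <<'E'
from h import *
rel();spokes();t=vision.get_image("top")
cv2.imwrite('pics/f.png',cv2.resize(t['pixels'][125:275,222:422],None,fx=3.9,fy=3.9,interpolation=2))
E
```

```text
clock: 7.85
position: [0.4324, -0.1012, 0.2205]
ee_rot: [2.789, 1.44, 0.001]
force: [1.1, -0.6, -0.6]
width: 0.002
gripper_force: 0.0
clock: 8.98
position: [0.6115, -0.3486, 0.2172]
ee_rot: [-2.793, -1.437, 0.003]
force: [-1.4, 0.6, -0.7]
width: 0.005
gripper_force: 0.0
t 8.975 pos [ 0.6115 -0.3486  0.2172] xang 54.46 z [-0.002 -0.    -1.   ] w 0.005444702625079764 F [-1.37  0.64 -0.69]
axis in tool [ 0.2283 -0.2476  0.2171]
183 phase mod 90: 52.89 hist [0, 0, 0, 0, 3, 64, 0, 0, 0, 0, 0, 0, 0, 3, 47, 0, 0, 0, 0, 0, 0, 0, 0, 0, 0, 0, 0, 0, 0, 0, 0, 1, 65, 0, 0, 0]
```

View pics/f.png

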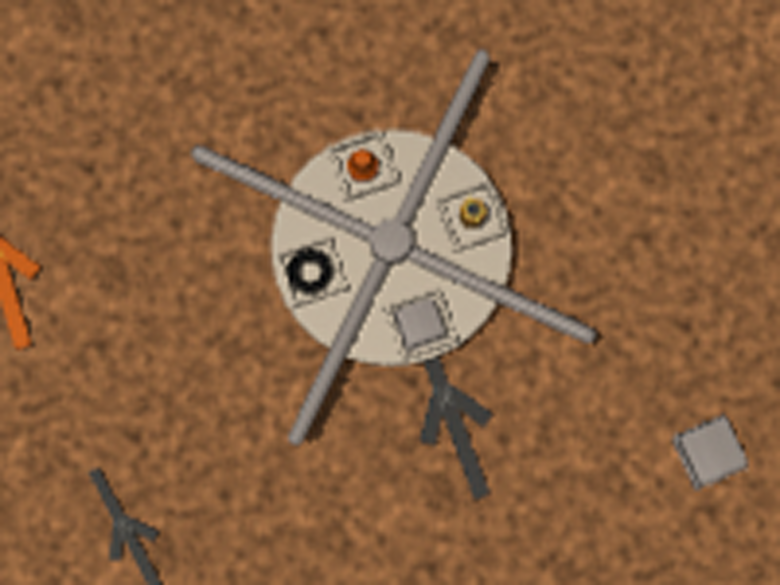

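The top view shows the can at (420,321) on the arrow's line, which runs from tail (482,495) to tip (433,362). All the parts are in their pockets and the arm is clear.

```bash
python3 -c "
from cell import sign_off
print(sign_off())"
```

```text
the job is handed in; nothing more can be done
None
```

The job is handed in: the carousel was turned about 50° by pushing one spoke, and the oscillator can's pocket came to rest within about 1° of the arrow line by camera, with the arm clear; the sign-off gave no verdict.

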